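Index the drying carousel and unload the footed cup

TASK

Turn the drying carousel by its wooden handle until the cup with the narrow foot stands over the pointed tongue of the stand and the carousel has clicked into its detent there. Then lift that cup off its leaning cone and set it down, without dropping it, upside down as it is, flat and wholly on the white plaster bat on the ware board. Leave the carousel clicked in over the tongue, the beaker on its cone and the other two cups on the board where they are.

Things in the scene. Friction and masses are not known exactly. Their poses are not given: they have to be found in the camera images.
- stand: Fixed dark steel base of the carousel, a disc 230 mm across and 18 mm thick on the table. Origin on the turning axis at table height, z up. A flat pointed tongue 30 mm wide and 12 mm high sticks out along the stand's -x axis to 191 mm from the axis, roughly towards the gap between robot and ware board.
- tongue (a point): Tip of the tongue, 187 mm from the turning axis along the stand's -x. Above the stand turns the carousel: a lower disc (190 mm across, top 60 mm above the table), a column, an upper disc (160 mm across, 215 to 225 mm above the table), and between them three grey cones 120 degrees apart that lean 30 degrees outwards.
- tier: The turning part of the carousel, free either way without end, with some friction. Origin on the turning axis 50 mm above the table, z up, x from seat_a towards the axis: turned over the tongue, its axes are parallel to the stand's. A spring roller clicks in three detents 120 degrees apart, each with a cone over the tongue: some 0.3 N m pushes it in, within 10 degrees it is drawn in.
- tier_handle (a point): On the turning axis, 250 mm above the table, 15 mm below the top of the wooden handle: a bar on the upper disc, 100 mm long, 16 mm thick, 40 mm high (225 to 265 mm above the table). The bar points to seat_a; this frame turns with the carousel, its x axis along the bar, away from seat_a.
- seat_a (a point): Seat of the cone under the cup: centre of the upper face of its round flange (82 mm across), 75 mm from the turning axis, 88 mm above the table. The cone rises 50 mm from it along an axis leaning 30 degrees from vertical, away from the turning axis; it tapers from 58 to 43 mm.
- seat_b (a point): The same on the cone that carries the beaker (120 degrees anticlockwise of seat_a from above). The third cone is empty.
- cup: The cup to move: beige clay, upside down over its cone, about 0.2 kg. Origin at the centre of its rim (lower end), z along its axis to its foot. Rim 74 mm wide (5 mm wall), 60 mm wide at 64 mm up, then a solid round foot 46 mm wide from 64 to 88 mm: grip here. It has 3 to 5 mm of play, no more than 10 degrees of wobble and leans with the cone; the upper disc bars a gripper coming straight down.
- beaker: Bystander: straight clay beaker 74 mm wide, 85 mm tall, upside down on another cone; no foot. Origin at the centre of its rim, z along its axis. It rides along and must stay on its cone.
- board: Fixed dark wooden ware board 370 x 160 x 22 mm; origin at the centre of its underside, long side along its x.
- bat: Fixed white plaster disc 110 mm across, 10 mm thick, lying on the ware board (its top 32 mm above the table): the place for the cup. Origin at the centre of its underside. It is one of three places in a row, 115 mm apart, along the board's x; which one varies.
- row0: Bystander: foot-up clay cup without a step, 80 mm across below, 51 mm on top, 78 mm tall, standing on the board. Origin at the centre of its underside.
- row1: Bystander: another like row0, on the remaining place of the board.
Mind the look-alikes: they are no part of the job. What is shaped like the cup but orange or pink is not meant.

How it is judged:
By the outcome, as a careful person would: the job done as asked, in the order asked, and still so for the second after the job is handed in, with the robot touching nothing.
It also fails if it takes over 64 s, if anything falls off the work surface, if the arm or the gripper's body presses on something with over 40 N, if the wrist force passes 120 N, or if a joint passes its speed limit or range.

ROBOT

A 6-joint arm with a two-finger parallel gripper is mounted at the origin on the work surface. World frame = base frame: x ahead of the robot, y to its left, z up, the work surface at z = 0. Lengths are in m, angles in rad, forces in N, time in s.
With the tool pointing down it reaches from about 0.25 to 0.775 m from the base axis. Payload 4 kg.
Tool frame: the origin (TCP) lies where the fingers leave the gripper's body, on its centre line; the fingertips stand 97 mm ahead of it and the grasp point (between the pads) lies 78 mm ahead of it (bot.tcp_to_grasp is the distance from the TCP to the grasp point, in m); z points along the fingers, y is the line along which they close (so a half turn about z gives the same grasp; the last joint's range is limited). The gripper opens to 94 mm and grips with 3 to 60 N. Pads are 16 mm wide; open, the fingers measure 119 mm over their backs; the gripper's body (75 mm by 177 mm) begins 78 mm behind the grasp point.
Start: joints at [1.155, 0.087, 1.371, -0, 1.684, -0.103], TCP at [0.169, 0.523, 0.303] pointing down, gripper open.
Joint ranges: [-3.1, 3.1], [-0.76, 2.03], [0.27, 2.55], [-1.08, 4.22], [0.17, 2.65], [-2.57, 2.57]. Speed limits (rad/s): [2.79, 2.79, 3.14, 3.14, 3.14, 3.14].

INTERFACE

Orientations are given as a rotation vector (axis times angle).
In Python, from station import bot, vision gives the robot as it stands. The module is installed in compiled form; this text tells all that it offers.
- The arm moves only by the tool carry_out, never from a script. Its argument "series" is a list of rows, each a list of 3 entries, a list of its own where there are three numbers: the shift along the world's x, y, z in mm, then the turn, a rotation vector about the world's x, y, z in degrees, then the opening, from -1 (shut) to 1 (fully open). In form: [[[dx, dy, dz], [ax, ay, az], fingers], ...]. A call has 1 to 8 rows; each row shifts and turns the commanded pose from where the row before left it; what a row does not reach is not made up. A row lasts 1/10 s, in which the tool goes at most 50 mm and 8.59 degrees, less where a joint would pass 70% of its speed; a pose out of reach is approached as far as the arm can. A call is refused whole if a number of a shift passes 50 or a number of a turn 8.59, either way. A call with a gripper value outside its range is refused whole. The fingers move at their own pace and stop on an object; the grip force is fixed at half the most. Time passes only in rows, so rows that do not move let the fingers close. It gives the time, the measured TCP pose, the force, the opening and the grip force at its end, in the units of the state.
- bot.get_state(): the state, without advancing time (a new reading comes with each control period).
- vision.capture(name): name is "scene" or "top" or "wrist"; returns (picture, depth): 384x512x3 uint8, red, green, blue; 384x512 float32, m along the optical axis (not along the pixel's ray), 0 where there is no reading.
- vision.camera_model(name): a dict with "fx", "fy", "cx", "cy" (pixels), "rvec" (rotation vector, rad) and "tvec" (3), from world to camera coordinates, as OpenCV has them. Camera axes: x right, y down, z forward; pixel columns grow to the right and rows downward; lengths in m; the calibration is good to about 2 mm. A picture is of the moment at which its call begins: read the wrist's pose just before it. camera_model takes no time and is no camera call; for the wrist camera it gives the pose at the moment of the call.
- bot.finish_job(): hands the job in; it is judged then, once.
The state is a dict: "t": time; "joint_pos": joint angles; "qd": joint speeds; "tau": joint torques, N m; "eef_pos": TCP position; "ee_rot": TCP orientation; "ft_force": force on the tool from outside, world axes, zero at the start; "torque": the same for the moment, N m; "width": finger opening in m; "finger_force": force on a finger pad.
Only numpy, scipy, OpenCV 4.12 (cv2) and the standard library are available. Lean on these libraries where they do the work, as an engineer would, in place of code of your own. Each camera call takes 0.05 s, during which the arm holds its last target. There are 200 camera calls.

## Working session

There is one attempt and no reset: what is moved stays moved. The work goes in short steps, Python scripts to look and compute and a tool call to move; the robot and the scene stay as the last step left them, time stands still between calls to the robot, and variables do not carry over. Pictures are saved under pics/ and viewed, at most 10 in all, crops included, and the job is handed in when it is done.

Besides the shell and the picture viewer there is one more tool, called as name(argument=value, ...) on one line, values as JSON. carry_out: Moves the arm, as the interface text tells. Its arguments: {"type":"object","properties":{"series":{"type":"array"}},"required":["series"]}

```bash
mkdir -p pics; cat > h.py <<'E'
import numpy as np,cv2
from station import bot,vision
def cam(n):
    m=vision.camera_model(n);R=cv2.Rodrigues(np.array(m['rvec'],float))[0];return m,R,np.array(m['tvec'],float).ravel()
def ray(c,u,v):
    m,R,t=c;d=R.T@np.array([(u-m['cx'])/m['fx'],(v-m['cy'])/m['fy'],1.]);return -R.T@t,d
def onplane(c,u,v,z):
    o,d=ray(c,u,v);return o+d*(z-o[2])/d[2]
def proj(c,p):
    m,R,t=c;q=R@np.asarray(p,float)+t;return np.array([m['fx']*q[0]/q[2]+m['cx'],m['fy']*q[1]/q[2]+m['cy']])
def cloud(c,D):
    m,R,t=c;v,u=np.mgrid[:D.shape[0],:D.shape[1]]
    P=np.stack([(u-m['cx'])/m['fx']*D,(v-m['cy'])/m['fy']*D,D],-1);return (P-t)@R
def shot(n):
    c=cam(n);I,D=vision.capture(n);return c,I,D
E
python3 - <<'E'
from h import *
ims=[]
for n in('scene','top'):
    c,I,D=shot(n);ims.append(I);print(n,c[0],'pos',-c[1].T@c[2]);np.savez('s_'+n,I=I,D=D)
cv2.imwrite('pics/a.png',cv2.resize(ims[0],(800,600),interpolation=cv2.INTER_CUBIC)[:,:,::-1])
cv2.imwrite('pics/b.png',cv2.resize(ims[1],(800,600),interpolation=cv2.INTER_CUBIC)[:,:,::-1])
E
```

```text
scene {'fx': 395.282859932479, 'fy': 395.282859932479, 'cx': 253.71334557584314, 'cy': 196.52004044693024, 'rvec': array([ 1.86224514,  1.21220499, -0.62935583]), 'tvec': array([-0.27231992, -0.10810293,  1.65802598])} pos [ 1.42084644 -0.36690675  0.82551158]
top {'fx': 444.87712787985174, 'fy': 444.87712787985174, 'cx': 255.4896964737606, 'cy': 192.86968228883205, 'rvec': array([ 2.06016528, -2.17519013,  0.22351537]), 'tvec': array([0.09526665, 0.51055532, 1.37482255])} pos [0.22871204 0.08647536 1.44916953]
```

View pics/a.png

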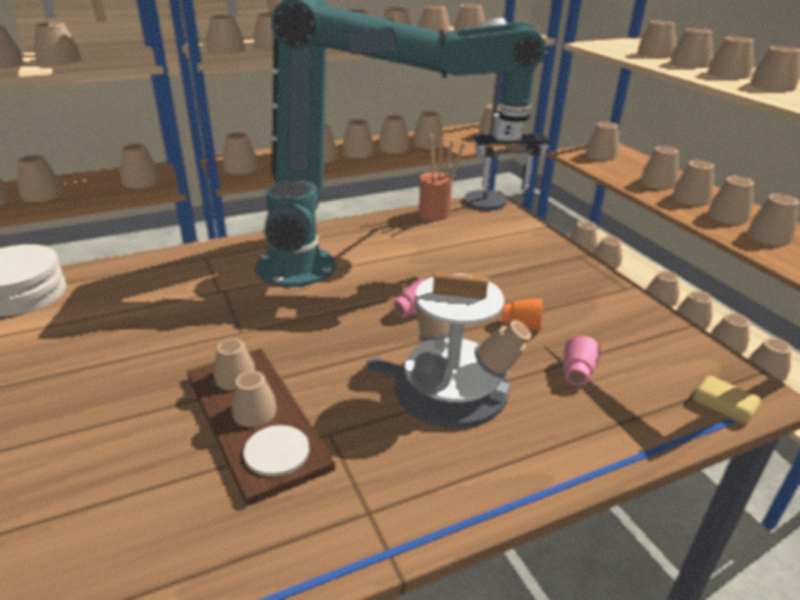

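View pics/b.png

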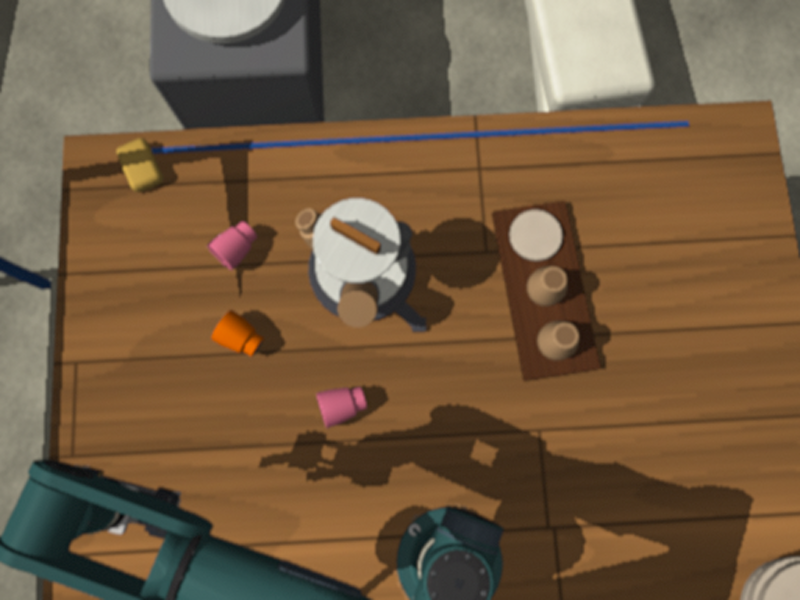

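The top view shows the upper disc at about (357,240), with the bar running from (332,222) to (380,248). The footed cup is at (305,222), the beaker at (358,305), the tongue tip at (425,325) and the bat at (536,235). The scene view agrees with this.

```bash
cat > m1.py <<'E'
from h import *
def big(mask):
    n,l,s,ce=cv2.connectedComponentsWithStats(mask.astype(np.uint8));k=1+np.argmax(s[1:,4]);return l==k
def ell(mask,c,z):
    k=max(cv2.findContours(mask.astype(np.uint8),0,1)[0],key=cv2.contourArea)
    P=np.array([onplane(c,*p[0],z)[:2] for p in k]);cc,r=cv2.minEnclosingCircle(P.astype(np.float32)*1000)
    A=np.c_[2*P,np.ones(len(P))];x=np.linalg.lstsq(A,(P**2).sum(1),rcond=None)[0]
    return x[:2],np.sqrt(x[2]+x[0]**2+x[1]**2)
for n in('top','scene'):
    c=cam(n);s=np.load(f's_{n}.npz');I,D=s['I'],s['D'];P=cloud(c,D);hsv=cv2.cvtColor(I,cv2.COLOR_RGB2HSV)
    X=P[...,0];Y=P[...,1];Z=P[...,2];ok=D>0
    area=ok&(X>.25)&(X<.95)&(abs(Y)<.5)
    white=(hsv[...,1]<60)&(hsv[...,2]>120)&area
    bat=big(white&(Y<-.05)&(Z<.06)&(Z>.01));print(n,'bat',ell(bat,c,.032),'z',np.median(Z[bat]))
    up=area&(abs(Z-.225)<.02)&(hsv[...,1]<60);
    br=area&(abs(Z-.262)<.02)&(hsv[...,1]>90)&(hsv[...,0]<25)
    up=big(up);br=big(br)
    print(' disc+bar',ell(cv2.morphologyEx((up|br).astype(np.uint8),cv2.MORPH_CLOSE,np.ones((5,5)))>0,c,.225),'z',np.median(Z[up]))
    Q=P[br];print(' bar z',np.percentile(Q[:,2],[10,50,90]),Q.mean(0))
    w,v=np.linalg.eigh(np.cov(Q[Q[:,2]>.258][:,:2].T));print(' bar dir',np.degrees(np.arctan2(v[1,1],v[0,1])),'ext',np.ptp(Q[:,:2]@v[:,1]))
    dark=area&(hsv[...,2]<110)&(hsv[...,1]<110)&(Z<.03)&(Z>.004)&(Y>-.1)&(Y<.35)
    Q=P[big(dark)];ctr=ell(up|br,c,.225)[0];r=np.linalg.norm(Q[:,:2]-ctr,axis=1);far=r>.135
    print(' tongue',far.sum(),r.max(),Q[far].mean(0) if far.any() else 0, np.degrees(np.arctan2(*(Q[far].mean(0)[:2]-ctr)[::-1])) if far.any() else 0)
    clay=(hsv[...,0]<20)&(hsv[...,1]>50)&(hsv[...,1]<140)&area&(Z>.07)&(Z<.21)&(np.hypot(X-ctr[0],Y-ctr[1])<.2)
    l=cv2.connectedComponents(clay.astype(np.uint8))[1]
    for k in range(1,l.max()+1):
        q=P[l==k]
        if len(q)>40: print(' clay',len(q),q.mean(0),'az',np.degrees(np.arctan2(*(q.mean(0)[:2]-ctr)[::-1])),'zmax',q[:,2].max())
    tall=area&(Y<-.03)&(Z>.08)&(Z<.12);l=cv2.connectedComponents(tall.astype(np.uint8))[1]
    for k in range(1,l.max()+1):
        if (l==k).sum()>30:print(' row',(l==k).sum(),P[l==k].mean(0),P[l==k][:,2].max())
E
python3 m1.py
```

```text
top bat (array([ 0.64836178, -0.22960085]), np.float64(0.0539906915163552)) z 0.032846606775359645
 disc+bar (array([0.60027295, 0.14286766]), np.float64(0.07873300207732188)) z 0.22592219935611843
 bar z [0.24995836 0.26513348 0.26825202] [0.59681724 0.14163156 0.26250113]
 bar dir 56.6901711554439 ext 0.09810401537414787
 tongue 142 0.1894857773609954 [0.48128889 0.03533689 0.01283298] -137.8945860915513
 clay 217 [0.65632148 0.23951128 0.15939324] az 59.888381475650796 zmax 0.1800032650502026
 clay 598 [0.49352536 0.14798898 0.15896403] az 177.25328511722208 zmax 0.1818121512683452
 row 286 [ 0.53215849 -0.23722595  0.0979099 ] 0.10832431519503503
 row 297 [ 0.41894054 -0.24815813  0.09835662] 0.1078511498432216
scene bat (array([ 0.65230662, -0.22725965]), np.float64(0.05658024255848368)) z 0.03258095965505051
 disc+bar (array([0.60530153, 0.14229152]), np.float64(0.08257394490504014)) z 0.22570902039776017
 bar z [0.24546341 0.25880652 0.26598652] [0.60719399 0.14233982 0.25744272]
 bar dir 56.35354514679417 ext 0.09828858817876379
 tongue 102 0.18565277426360732 [0.48962529 0.03583408 0.01165621] -138.4256998942085
 clay 239 [0.53501826 0.12671283 0.11944825] az -169.17209228371277 zmax 0.1641269068453264
 clay 699 [0.66931284 0.21063045 0.13481829] az 48.6767216329669 zmax 0.1769250952249488
 row 265 [ 0.43281159 -0.25143905  0.09524998] 0.10520110408055829
 row 305 [ 0.54616732 -0.24075534  0.09575872] 0.1051423672736464
```

```bash
python3 - <<'E'
from h import *
s=bot.get_state();R=cv2.Rodrigues(np.array(s['ee_rot'],float))[0];print(s['t'],R.round(3),s['eef_pos'],s['joint_pos'],s['width'],bot.tcp_to_grasp)
print('y az',np.degrees(np.arctan2(R[1,1],R[0,1])),'q1',np.degrees(s['joint_pos'][0]),np.degrees(s['joint_pos'][5]))
E
```

```text
0.1 [[-0.951  0.308 -0.001]
 [ 0.308  0.951 -0.002]
 [ 0.    -0.002 -1.   ]] [0.1691408  0.52302671 0.30163142] [ 1.15489483e+00  8.78852898e-02  1.37207815e+00 -4.55492048e-05
  1.68362492e+00 -1.03092074e-01] 0.09394332014544297 0.0784
y az 72.07705841577985 q1 66.17059978976265 -5.90674073124574
```

carry_out(series=[[[10,-10,30],[0,0,-6],1],[[25,-22,30],[0,0,-6.5],1],[[30,-25,30],[0,0,-7],1],[[30,-27,28],[0,0,-7],1],[[30,-27,0],[0,0,-7],1],[[30,-27,0],[0,0,-7],1],[[30,-27,0],[0,0,-7],1],[[30,-27,0],[0,0,-7],1]])

```text
t: 0.9
eef_pos: [0.3852, 0.33, 0.4202]
ee_rot: [-1.862, -2.53, 0.001]
ft_force: [-0.7, 0.3, 0.0]
width: 0.0936
finger_force: 0.0
```

carry_out(series=[[[30,-27,0],[0,0,-7],1],[[30,-27,0],[0,0,-7],1],[[30,-27,0],[0,0,-7],1],[[30,-27,0],[0,0,-7],1],[[30,-27,0],[0,0,-7],1],[[30,-27,0],[0,0,-7],1],[[28,-20,0],[0,0,-5],1],[[10,-7,0],[0,0,-4],1]])

```text
t: 1.7
eef_pos: [0.6045, 0.1397, 0.4184]
ee_rot: [-2.771, -1.479, 0.005]
ft_force: [0.5, -0.1, -0.2]
width: 0.0941
finger_force: 0.0
```

carry_out(series=[[[0,0,0],[0,0,0],1],[[0,0,0],[0,0,0],1],[[0,0,0],[0,0,0],1]])

```text
t: 2.0
eef_pos: [0.6015, 0.1431, 0.421]
ee_rot: [-2.765, -1.492, -0.0]
ft_force: [0.5, -0.2, -0.2]
width: 0.0943
finger_force: 0.0
```

carry_out(series=[[[0,0,-25],[0,0,0],1],[[0,0,-30],[0,0,0],1],[[0,0,-25],[0,0,0],1],[[0,0,-10],[0,0,0],1],[[0,0,0],[0,0,0],1],[[0,0,0],[0,0,0],0],[[0,0,0],[0,0,0],-0.5],[[0,0,0],[0,0,0],-1]])

```text
t: 2.8
eef_pos: [0.6026, 0.1425, 0.3326]
ee_rot: [2.765, 1.489, 0.005]
ft_force: [0.4, 0.4, 0.4]
width: 0.0729
finger_force: 0.0
```

carry_out(series=[[[0,0,0],[0,0,0],-1],[[0,0,0],[0,0,0],-1],[[0,0,0],[0,0,0],-1],[[0,0,0],[0,0,0],-1],[[0,0,0],[0,0,0],-1]])

```text
t: 3.3
eef_pos: [0.6023, 0.1423, 0.3306]
ee_rot: [2.766, 1.489, -0.0]
ft_force: [0.1, 0.1, -0.2]
width: 0.0336
finger_force: 0.0
```

carry_out(series=[[[0,0,0],[0,0,0],-1],[[0,0,0],[0,0,0],-1],[[0,0,0],[0,0,0],-1],[[0,0,0],[0,0,0],-1]])

```text
t: 3.7
eef_pos: [0.6016, 0.1428, 0.3306]
ee_rot: [-2.764, -1.489, 0.002]
ft_force: [-5.1, 1.9, 0.1]
width: 0.0159
finger_force: 30.0
```

carry_out(series=[[[0,0,0],[0,0,1],-1],[[0,0,0],[0,0,2],-1],[[0,0,0],[0,0,3],-1],[[0,0,0],[0,0,4],-1],[[0,0,0],[0,0,4],-1],[[0,0,0],[0,0,4],-1],[[0,0,0],[0,0,4],-1],[[0,0,0],[0,0,4],-1]])

```text
t: 4.5
eef_pos: [0.6022, 0.1425, 0.3306]
ee_rot: [-2.357, -2.077, -0.0]
ft_force: [-2.7, 2.6, 1.1]
width: 0.016
finger_force: 30.0
```

carry_out(series=[[[0,0,0],[0,0,4],-1],[[0,0,0],[0,0,4],-1],[[0,0,0],[0,0,4],-1],[[0,0,0],[0,0,4],-1],[[0,0,0],[0,0,4],-1],[[0,0,0],[0,0,4],-1],[[0,0,0],[0,0,4],-1],[[0,0,0],[0,0,4],-1]])

```text
t: 5.3
eef_pos: [0.6031, 0.1427, 0.3306]
ee_rot: [1.692, 2.645, 0.003]
ft_force: [1.6, 4.3, -0.4]
width: 0.0159
finger_force: 30.0
```

carry_out(series=[[[0,0,0],[0,0,4],-1],[[0,0,0],[0,0,4],-1],[[0,0,0],[0,0,4],-1],[[0,0,0],[0,0,4],-1],[[0,0,0],[0,0,4],-1],[[0,0,0],[0,0,4],-1],[[0,0,0],[0,0,4],-1],[[0,0,0],[0,0,4],-1]])

```text
t: 6.1
eef_pos: [0.6038, 0.1433, 0.3306]
ee_rot: [0.896, 3.007, 0.005]
ft_force: [4.1, 4.4, -0.7]
width: 0.0157
finger_force: 30.0
```

carry_out(series=[[[0,0,0],[0,0,4],-1],[[0,0,0],[0,0,4],-1],[[0,0,0],[0,0,4],-1],[[0,0,0],[0,0,4],-1],[[0,0,0],[0,0,4],-1],[[0,0,0],[0,0,4],-1],[[0,0,0],[0,0,4],-1],[[0,0,0],[0,0,4],-1]])

```text
t: 6.9
eef_pos: [0.6041, 0.1442, 0.3306]
ee_rot: [0.031, 3.136, 0.006]
ft_force: [4.7, 7.8, -2.2]
width: 0.0157
finger_force: 30.0
```

carry_out(series=[[[0,0,0],[0,0,4],-1],[[0,0,0],[0,0,4],-1],[[0,0,0],[0,0,4],-1],[[0,0,0],[0,0,4],-1],[[0,0,0],[0,0,4],-1],[[0,0,0],[0,0,4],-1],[[0,0,0],[0,0,4],-1],[[0,0,0],[0,0,4],-1]])

```text
t: 7.7
eef_pos: [0.6038, 0.1451, 0.3306]
ee_rot: [-0.836, 3.021, 0.007]
ft_force: [3.6, 9.0, -2.2]
width: 0.0155
finger_force: 30.0
```

carry_out(series=[[[0,0,0],[0,0,3.5],-1],[[0,0,0],[0,0,3],-1],[[0,0,0],[0,0,2],-1],[[0,0,0],[0,0,2],-1],[[0,0,0],[0,0,1],-1],[[0,0,0],[0,0,0],-1],[[0,0,0],[0,0,0],-1]])

```text
t: 8.4
eef_pos: [0.6036, 0.1454, 0.3306]
ee_rot: [-1.131, 2.924, 0.007]
ft_force: [2.8, 9.4, -0.8]
width: 0.0161
finger_force: 30.0
```

```bash
python3 - <<'E'
from h import *
s=bot.get_state();print(s['t'],s['ee_rot'],np.degrees(s['joint_pos']).round(1),s['torque'],s['ft_force'])
c,I,D=shot('scene');cv2.imwrite('pics/c.png',cv2.resize(I[150:300,180:400],None,fx=3.5,fy=3.5,interpolation=2)[:,:,::-1])
E
```

```text
8.4 [-1.13119064  2.92376114  0.00683736] [   8.2   13.8   65.4    0.3  100.6 -124.1] [ 1.41407265 -0.34783401 -0.06099672] [ 2.77494422  9.43571274 -0.84255441]
```

View pics/c.png

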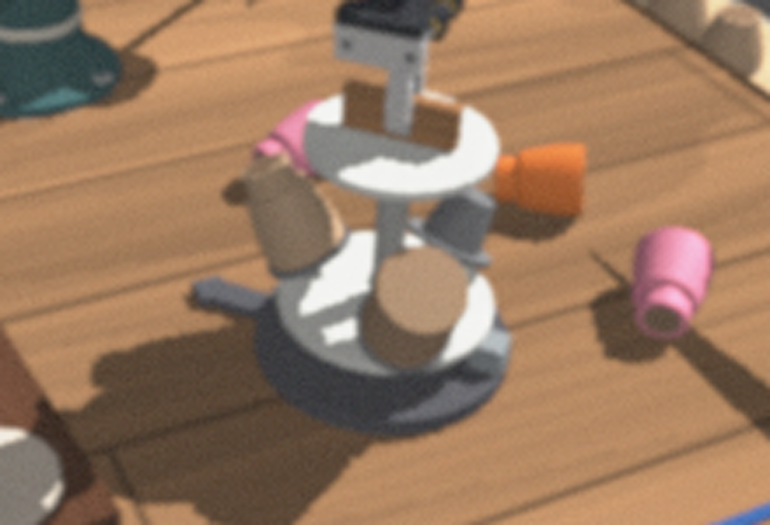

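The crop shows the footed cup over the tongue, the beaker on its cone at the front, and the bar still in the gripper. Next I release it so the detent can settle.

carry_out(series=[[[0,0,0],[0,0,0],-0.6],[[0,0,0],[0,0,0],0],[[0,0,0],[0,0,0],0.5],[[0,0,0],[0,0,0],0.5],[[0,0,0],[0,0,0],0.5],[[0,0,10],[0,0,0],0.5],[[0,0,30],[0,0,0],0.5],[[0,0,40],[0,0,0],1]])

```text
t: 9.25
eef_pos: [0.6019, 0.1421, 0.4097]
ee_rot: [1.126, -2.928, -0.002]
ft_force: [0.4, 0.5, -0.0]
width: 0.0715
finger_force: 0.0
```

carry_out(series=[[[-20,-20,30],[0,0,0],1],[[-40,-40,10],[0,0,0],1],[[-40,-40,0],[0,0,0],1],[[-40,-40,0],[0,0,0],1],[[-40,-40,0],[0,0,0],1],[[-20,-20,0],[0,0,0],1],[[0,0,0],[0,0,0],1],[[0,0,0],[0,0,0],1]])

```text
t: 10.05
eef_pos: [0.4212, -0.0387, 0.4505]
ee_rot: [-1.125, 2.931, -0.001]
ft_force: [0.4, 0.7, 0.5]
width: 0.0943
finger_force: 0.0
```

```bash
python3 - <<'E'
from h import *
s=bot.get_state();print(s['t'],s['eef_pos'],np.degrees(s['joint_pos']).round(1),s['ft_force'])
for n in('scene','top','wrist'):
    c,I,D=shot(n);np.savez('s_'+n,I=I,D=D);cv2.imwrite(f'pics/d_{n}.png',I[:,:,::-1])
    if n=='wrist': import pickle;pickle.dump(c,open('cw.pkl','wb'));print(-c[1].T@c[2],c[1].T[:,2])
a=cv2.imread('pics/d_top.png');b=cv2.imread('pics/d_wrist.png')
cv2.imwrite('pics/d.png',np.hstack([cv2.resize(a,(400,300)),cv2.resize(b,(400,300))]))
E
python3 m1.py
```

```text
10.05 [ 0.42122145 -0.03868688  0.45048514] [ -13.   -10.2   76.4    0.   113.6 -145. ] [0.4085827  0.71254788 0.53753654]
[ 0.35978246 -0.0939428   0.53145582] [ 0.20996787  0.19012961 -0.95904339]
top bat (array([ 0.67172029, -0.23319726]), np.float64(0.03652715864979825)) z 0.03290937739744417
 disc+bar (array([0.60026776, 0.14279378]), np.float64(0.07873930530238557)) z 0.22584509730745564
 bar z [0.25317918 0.2648308  0.26814845] [0.59615888 0.14164689 0.26300787]
 bar dir -137.4438461419604 ext 0.09589273892317135
 tongue 129 0.18196284848632222 [0.4832899  0.03782333 0.01288404] -138.09668585195664
 clay 287 [0.71225259 0.10422094 0.16126808] az -19.006119142246245 zmax 0.1791247506669723
 clay 481 [0.52338266 0.0832986  0.14806828] az -142.2665975901742 zmax 0.18061958761083963
 row 57 [ 0.5252583  -0.25723894  0.09739542] 0.1058608971817453
 row 291 [ 0.4190066  -0.24851042  0.09862754] 0.1114771939799002
scene bat (array([ 0.65236136, -0.22731269]), np.float64(0.05652546702528558)) z 0.03249521775862405
 disc+bar (array([0.60425778, 0.14049262]), np.float64(0.08207745745442363)) z 0.22583399341960092
 bar z [0.24524618 0.25790404 0.26618248] [0.60742175 0.14122982 0.25690962]
 bar dir -138.85252572569348 ext 0.09867833027235956
 tongue 79 0.18507088817470604 [0.48939324 0.03371884 0.01146113] -137.25147408504088
 clay 659 [0.54964998 0.07337331 0.13335567] az -129.50079280096355 zmax 0.17565549935893243
 clay 764 [0.71339769 0.10257111 0.1464646 ] az -19.453041547931367 zmax 0.18051808471690053
 row 262 [ 0.4325877  -0.25149566  0.0953927 ] 0.10536819132279526
 row 310 [ 0.54643433 -0.24070774  0.09557977] 0.10496429066741587
```

View pics/d.png

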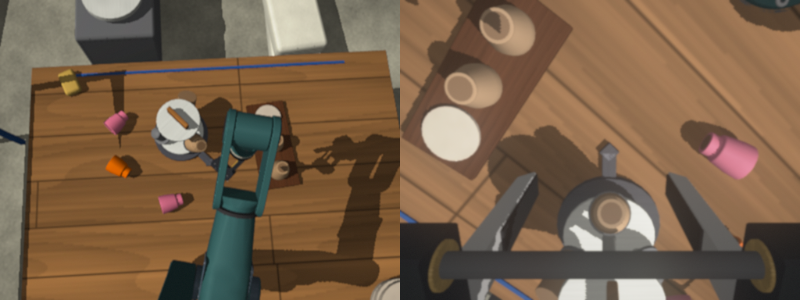

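The top view and wrist view show the carousel settled, with the cup at about wrist pixel (269,273) over the tongue at (268,200). Now I fit the foot.

```bash
cat > m2.py <<'E'
from h import *
import pickle
from scipy.optimize import least_squares
def fit(names):
    for n in names:
        c=pickle.load(open('cw.pkl','rb')) if n=='wrist' else cam(n)
        s=np.load(f's_{n}.npz');I,D=s['I'],s['D'];P=cloud(c,D);hsv=cv2.cvtColor(I,cv2.COLOR_RGB2HSV)
        m=(D>0)&(hsv[...,0]<25)&(hsv[...,1]>35)&(P[...,2]>.07)&(P[...,2]<.2)&(np.hypot(P[...,0]-.52,P[...,1]-.07)<.08)
        Q=P[m]
        az=np.radians(-138);a0=np.array([.5*np.cos(az),.5*np.sin(az),.866]);seat=np.array([.602+.075*np.cos(az),.1425+.075*np.sin(az),.088])
        h=(Q-seat)@a0;r=np.linalg.norm(Q-seat-h[:,None]*a0,axis=1)
        print(n,len(Q),'h pct',np.percentile(h,[5,50,80,95,99]).round(4))
        top=(h>.076)&(r<.03)&(h<.11);T=Q[top]
        # plane by robust svd
        for _ in range(5):
            cen=T.mean(0);u,sv,v=np.linalg.svd(T-cen);nn=v[2]*np.sign(v[2][2]);d=abs((T-cen)@nn);T=T[d<max(.002,2*d.std())]
        print('  top n',len(T),'mean',T.mean(0).round(4),'normal tilt',np.degrees(np.arccos(nn[2])).round(1),'az',np.degrees(np.arctan2(nn[1],nn[0])).round(1),'h',((T.mean(0)-seat)@a0).round(4),'exp top ctr',(seat+.088*a0).round(4))
        # top disc outline: bounding circle by onplane pixels
        tm=np.zeros(m.shape,np.uint8);tm[m]=((abs((Q-cen)@nn)<.004)&(np.linalg.norm(Q-cen,axis=1)<.035)).astype(np.uint8)
        k=max(cv2.findContours(tm,0,1)[0],key=cv2.contourArea);R=[]
        for p in k[:,0]:
            o,d=ray(c,*p);R.append(o+d*((cen-o)@nn)/(d@nn))
        R=np.array(R);e1=np.cross(nn,[0,0,1.]);e1/=np.linalg.norm(e1);e2=np.cross(nn,e1)
        (x,y),rad=cv2.minEnclosingCircle(np.c_[(R-cen)@e1,(R-cen)@e2].astype(np.float32)*1000)
        print('  circle ctr',(cen+(x*e1+y*e2)/1000).round(4),'rad mm',round(rad,1))
if __name__=='__main__': fit(['top','scene','wrist'])
E
python3 m2.py
```

```text
top 490 h pct [0.0102 0.0656 0.0891 0.0915 0.0932]
  top n 97 mean [0.5127 0.0631 0.1657] normal tilt 29.1 az -140.2 h 0.0895 exp top ctr [0.5136 0.0629 0.1642]
  circle ctr [0.5132 0.0633 0.1659] rad mm 22.7
scene 670 h pct [0.0025 0.0422 0.0703 0.0883 0.0892]
  top n 43 mean [0.5183 0.0643 0.1657] normal tilt 25.6 az -126.9 h 0.087 exp top ctr [0.5136 0.0629 0.1642]
  circle ctr [0.5197 0.0633 0.1657] rad mm 24.3
wrist 2129 h pct [0.0305 0.0862 0.0881 0.0889 0.0896]
  top n 1085 mean [0.5123 0.0644 0.164 ] normal tilt 30.1 az -138.3 h 0.0878 exp top ctr [0.5136 0.0629 0.1642]
  circle ctr [0.5121 0.0643 0.1638] rad mm 22.8
```

carry_out(series=[[[0,0,0],[0,0,-8.2],1],[[0,0,0],[0,0,-8.2],1],[[0,0,0],[0,0,-8.2],1],[[0,0,0],[0,0,-8.2],1],[[0,0,0],[0,0,-8.2],1],[[0,0,0],[0,0,-8.2],1],[[0,0,0],[0,0,-8.2],1],[[0,0,0],[0,0,-8.2],1]])

```text
t: 11.0
eef_pos: [0.4224, -0.0377, 0.4489]
ee_rot: [-0.646, -3.073, -0.0]
ft_force: [-0.1, -0.1, 0.5]
width: 0.094
finger_force: 0.0
```

carry_out(series=[[[0,0,0],[0,0,-8.2],1],[[0,0,0],[0,0,-8.2],1],[[0,0,0],[0,0,-8.2],1],[[0,0,0],[0,0,-8.2],1],[[0,0,0],[0,0,-8.2],1],[[0,0,0],[0,0,-8.2],1],[[0,0,0],[0,0,-8.2],1],[[0,0,0],[0,0,-8.2],1]])

```text
t: 11.8
eef_pos: [0.4223, -0.0377, 0.4489]
ee_rot: [-2.208, -2.233, 0.001]
ft_force: [0.3, -0.5, -0.8]
width: 0.0942
finger_force: 0.0
```

carry_out(series=[[[0,0,0],[0,0,-8.2],1],[[0,0,0],[0,0,-8.2],1],[[0,0,0],[0,0,-8.2],1],[[0,0,0],[0,0,-8.2],1],[[0,0,0],[0,0,-8.2],1],[[0,0,0],[0,0,-8.1],1]])

```text
t: 12.4
eef_pos: [0.4223, -0.0377, 0.4489]
ee_rot: [-2.936, -1.114, 0.002]
ft_force: [0.3, 1.1, -0.7]
width: 0.0944
finger_force: 0.0
```

carry_out(series=[[[5,8,-20],[4,-4.5,0],1],[[5,8,-25],[4,-4.5,0],1],[[5,8,-25],[4,-4.5,0],1],[[5,8,-25],[4,-4.4,0],1],[[5,8,-25],[4,-4.5,0],1],[[5,8,-22],[0,0,0],1],[[0,0,0],[0,0,0],1],[[0,0,0],[0,0,0],1]])

```text
t: 13.2
eef_pos: [0.4518, 0.01, 0.3076]
ee_rot: [-2.678, -1.024, -0.717]
ft_force: [0.8, 0.4, 0.1]
width: 0.094
finger_force: 0.0
```

```bash
cat > st.py <<'E'
from h import *
s=bot.get_state();R=cv2.Rodrigues(np.array(s['ee_rot'],float))[0]
print(s['t'],np.round(s['eef_pos'],4),np.degrees(s['joint_pos']).round(1),'z',R[:,2].round(3),'y',R[:,1].round(3),np.round(s['ft_force'],1),np.round(s['torque'],2))
E
python3 st.py; python3 - <<'E'
from h import *;import pickle
c,I,D=shot('wrist');np.savez('s_wrist',I=I,D=D);pickle.dump(c,open('cw.pkl','wb'))
from m2 import fit;fit(['wrist'])
cv2.imwrite('pics/e.png',I[:,:,::-1])
E
```

```text
13.2 [0.4518 0.01   0.3076] [-20.7 -19.1 103.3  26.7  81.9  26.9] z [ 0.372  0.334 -0.866] y [ 0.667 -0.745 -0.001] [0.8 0.4 0.1] [-0.2   0.24  0.04]
wrist 5362 h pct [0.0184 0.0797 0.0878 0.0886 0.0891]
  top n 2563 mean [0.5134 0.0646 0.1644] normal tilt 30.0 az -138.3 h 0.0877 exp top ctr [0.5136 0.0629 0.1642]
  circle ctr [0.5133 0.0646 0.1644] rad mm 23.1
```

View pics/e.png

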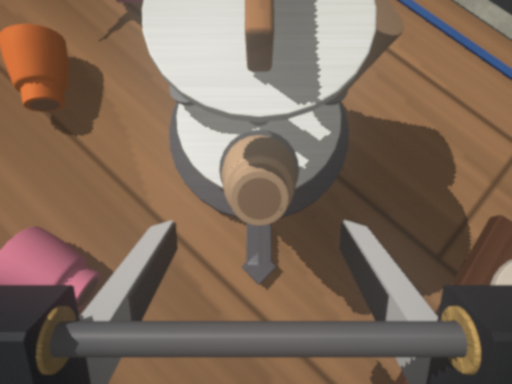

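The wrist view shows the cup foot at (260,197), centred between the open fingers and well aligned with the tongue below.

carry_out(series=[[[8,7,-19],[0,0,0],1],[[10,9,-23],[0,0,0],1],[[9,8,-21],[0,0,0],1],[[4.4,3.9,-10],[0,0,0],1],[[2,1.5,-5],[0,0,0],1],[[0,0,0],[0,0,0],1],[[0,0,0],[0,0,0],1]])

```text
t: 13.95
eef_pos: [0.4853, 0.0385, 0.2309]
ee_rot: [-2.68, -1.023, -0.722]
ft_force: [-0.1, -0.1, -0.5]
width: 0.0938
finger_force: 0.0
```

```bash
python3 st.py
```

```text
13.95 [0.4853 0.0385 0.2309] [-15.  -13.1 107.6  26.5  69.9  27.4] z [ 0.375  0.333 -0.865] y [ 0.666 -0.746  0.002] [-0.1 -0.1 -0.5] [-0.2   0.29  0.04]
```

carry_out(series=[[[0,0,0],[0,0,0],0.3],[[0,0,0],[0,0,0],0.1],[[0,0,0],[0,0,0],0],[[0,0,0],[0,0,0],-0.1],[[0,0,0],[0,0,0],-0.5],[[0,0,0],[0,0,0],-1],[[0,0,0],[0,0,0],-1],[[0,0,0],[0,0,0],-1]])

```text
t: 14.75
eef_pos: [0.4847, 0.0388, 0.2293]
ee_rot: [-2.68, -1.022, -0.719]
ft_force: [0.2, -0.0, -0.3]
width: 0.0458
finger_force: 30.0
```

carry_out(series=[[[0,0,0],[0,0,0],-1],[[0,0,0],[0,0,0],-1]])

```text
t: 14.95
eef_pos: [0.4847, 0.0388, 0.2293]
ee_rot: [-2.68, -1.023, -0.719]
ft_force: [0.3, -0.7, -0.4]
width: 0.0456
finger_force: 30.0
```

carry_out(series=[[[-2,-1.7,4.5],[0,0,0],-1],[[-4,-3.5,9],[0,0,0],-1],[[-4,-3.5,9],[0,0,0],-1],[[-4,-3.5,9],[0,0,0],-1],[[-4,-3.5,9],[0,0,0],-1],[[-4,-3.5,9],[0,0,0],-1],[[-4,-3.5,9],[0,0,0],-1],[[-4,-3.5,9],[0,0,0],-1]])

```text
t: 15.75
eef_pos: [0.4544, 0.0123, 0.2978]
ee_rot: [-2.68, -1.022, -0.719]
ft_force: [-0.1, -0.1, -3.1]
width: 0.0458
finger_force: 30.0
```

carry_out(series=[[[-4,-3.5,9],[0,0,0],-1],[[-4,-3.5,9],[0,0,0],-1],[[-4,-3.5,9],[0,0,0],-1],[[-4,-4,5],[0,0,0],-1],[[0,0,0],[0,0,0],-1]])

```text
t: 16.25
eef_pos: [0.4388, -0.0025, 0.3301]
ee_rot: [-2.681, -1.022, -0.721]
ft_force: [0.3, 0.3, -2.6]
width: 0.0455
finger_force: 30.0
```

```bash
python3 st.py; python3 - <<'E'
from h import *
c,I,D=shot('scene');cv2.imwrite('pics/f.png',cv2.resize(I[100:320,100:400],(800,587),interpolation=2)[:,:,::-1])
E
```

```text
16.25 [ 0.4388 -0.0025  0.3301] [-23.3 -20.8 102.   27.1  85.5  26. ] z [ 0.375  0.332 -0.865] y [ 0.665 -0.746  0.002] [ 0.3  0.3 -2.6] [-0.36  0.51 -0.03]
```

View pics/f.png

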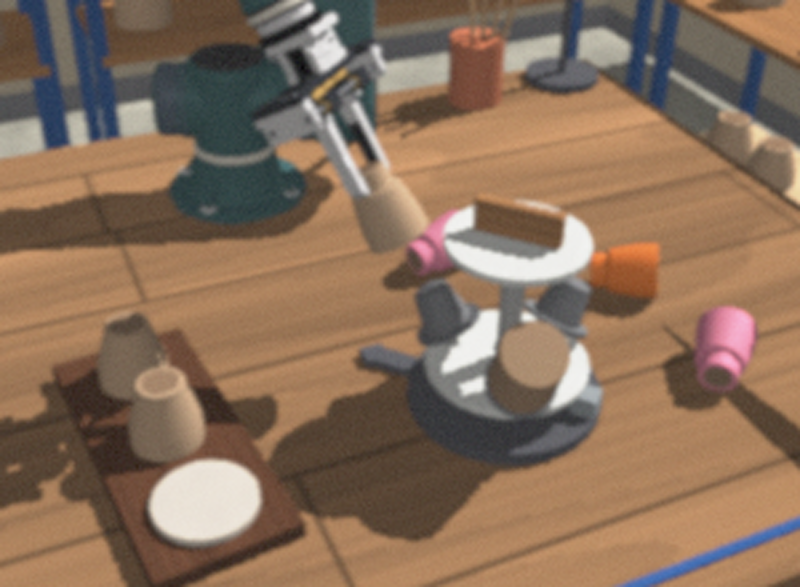

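The crop shows the cup hanging from the gripper near (390,210), clear of the carousel. The carousel is still over the tongue and the beaker is on its cone. Next I turn the cup upright and carry it over.

carry_out(series=[[[0,-3,10],[-2,2.24,0],-1],[[0,-6,10],[-4,4.48,0],-1],[[3,-10,10],[-4,4.48,0],-1],[[8,-12,10],[-4,4.48,0],-1],[[10,-15,10],[-4,4.48,0],-1],[[15,-15,0],[-2,2.24,0],-1],[[15,-15,0],[0,0,-4.5],-1],[[15,-15,0],[0,0,-4.5],-1]])

```text
t: 17.1
eef_pos: [0.5061, -0.0926, 0.3779]
ee_rot: [-3.013, -0.884, 0.0]
ft_force: [1.0, 0.2, -2.5]
width: 0.0455
finger_force: 30.0
```

carry_out(series=[[[17,-16,0],[0,0,-4.5],-1],[[17,-16,0],[0,0,-4.5],-1],[[17,-16,0],[0,0,-4.5],-1],[[17,-16,0],[0,0,-4.5],-1],[[17,-16,0],[0,0,-4.5],-1],[[17,-16,0],[0,0,-4.5],-1],[[12,-10,0],[0,0,0],-1],[[7,-5,0],[0,0,0],-1]])

```text
t: 17.9
eef_pos: [0.627, -0.2045, 0.3768]
ee_rot: [-3.136, -0.158, 0.003]
ft_force: [-0.5, -0.1, -1.3]
width: 0.0453
finger_force: 30.0
```

```bash
python3 st.py
```

```text
17.9 [ 0.627  -0.2045  0.3768] [-2.300e+01  1.960e+01  5.280e+01  1.000e-01  1.077e+02  6.120e+01] z [-0.002  0.002 -1.   ] y [ 0.1   -0.995 -0.002] [-0.5 -0.1 -1.3] [ 0.01  0.13 -0.02]
```

```bash
python3 - <<'E'
from h import *
ims=[]
for n in('wrist','scene','top'):
    c,I,D=shot(n);P=cloud(c,D);hsv=cv2.cvtColor(I,cv2.COLOR_RGB2HSV)
    m=(D>0)&(hsv[...,1]<70)&(hsv[...,2]>90)&(np.hypot(P[...,0]-.65,P[...,1]+.2285)<.07)&(abs(P[...,2]-.032)<.008)
    if m.sum()>50:
        q=P[m];print(n,'bat',m.sum(),'z',np.median(q[:,2]).round(4),'x',np.percentile(q[:,0],[.5,99.5]).round(4),'y',np.percentile(q[:,1],[.5,99.5]).round(4))
    if n!='top':ims.append(I)
    m=(D>0)&(hsv[...,0]<25)&(P[...,2]>.19)&(P[...,2]<.3)&(np.hypot(P[...,0]-.627,P[...,1]+.2045)<.06)
    if m.sum()>50:q=P[m];print(n,'cup',m.sum(),'zmin/max',np.percentile(q[:,2],[.5,99.5]).round(4),'x',np.percentile(q[:,0],[.5,99.5]).round(4),'y',np.percentile(q[:,1],[.5,99.5]).round(4))
cv2.imwrite('pics/g.png',np.hstack([cv2.resize(ims[0],(400,300)),cv2.resize(ims[1][90:330,80:400],(400,300))])[:,:,::-1])
E
```

```text
wrist bat 4894 z 0.0318 x [0.6129 0.7038] y [-0.2811 -0.1762]
wrist cup 7191 zmin/max [0.2153 0.3   ] x [0.606  0.6631] y [-0.237  -0.1707]
scene bat 1054 z 0.0326 x [0.5983 0.706 ] y [-0.2816 -0.1745]
scene cup 920 zmin/max [0.2139 0.2997] x [0.6225 0.6649] y [-0.2401 -0.1706]
top bat 134 z 0.0327 x [0.6101 0.696 ] y [-0.205  -0.1747]
top cup 60 zmin/max [0.2174 0.2998] x [0.6039 0.6403] y [-0.2392 -0.1695]
```

View pics/g.png

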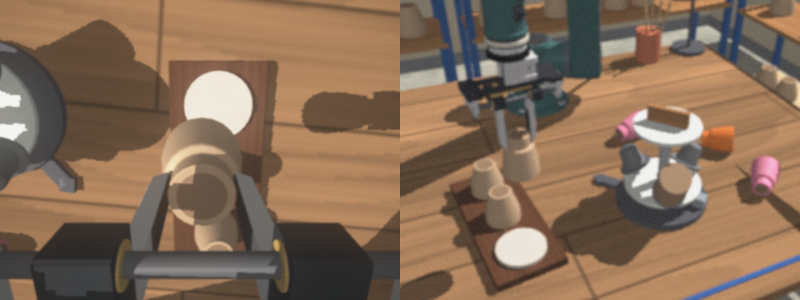

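The wrist view shows the cup upright in the fingers at (200,170), with the bat beyond it at (218,103). The scene view shows the cup hanging straight.

carry_out(series=[[[8,-8,0],[0,0,0],-1],[[10,-10,-10],[0,0,0],-1],[[5.5,-6,-25],[0,0,0],-1],[[0,0,-35],[0,0,0],-1],[[0,0,-35],[0,0,0],-1],[[0,0,-30],[0,0,0],-1],[[0,0,-20],[0,0,0],-1],[[0,0,-10],[0,0,0],-1]])

```text
t: 18.85
eef_pos: [0.6481, -0.2271, 0.2098]
ee_rot: [-3.135, -0.158, 0.008]
ft_force: [0.0, -0.7, -3.3]
width: 0.0454
finger_force: 30.0
```

carry_out(series=[[[0,0,-4],[0,0,0],-1],[[0,0,0],[0,0,0],-1],[[0,0,0],[0,0,0],-1]])

```text
t: 19.15
eef_pos: [0.6499, -0.2281, 0.2118]
ee_rot: [3.136, 0.158, 0.004]
ft_force: [0.6, 0.2, -1.5]
width: 0.0453
finger_force: 30.0
```

```bash
python3 st.py
```

```text
19.15 [ 0.6499 -0.2281  0.2118] [-24.   24.3  65.2  -0.   90.3  60.2] z [ 0.003 -0.001 -1.   ] y [ 0.101 -0.995  0.002] [ 0.6  0.2 -1.5] [-0.02  0.21 -0.01]
```

Lower gently until it touches.

carry_out(series=[[[0,0,-5],[0,0,0],-1],[[0,0,-5],[0,0,0],-1],[[0,0,-3],[0,0,0],-1],[[0,0,-1.5],[0,0,0],-1],[[0,0,0],[0,0,0],-1],[[0,0,0],[0,0,0],-1]])

```text
t: 19.75
eef_pos: [0.6494, -0.2278, 0.1961]
ee_rot: [3.137, 0.158, 0.001]
ft_force: [-1.0, -0.1, 0.6]
width: 0.0455
finger_force: 30.0
```

carry_out(series=[[[0,0,-1],[0,0,0],-1],[[0,0,0],[0,0,0],-1]])

```text
t: 19.95
eef_pos: [0.6495, -0.2277, 0.196]
ee_rot: [3.137, 0.158, 0.002]
ft_force: [-1.5, 1.6, 4.7]
width: 0.0452
finger_force: 30.0
```

carry_out(series=[[[0,0,-0.5],[0,0,0],-1],[[0,0,0],[0,0,0],0],[[0,0,0],[0,0,0],0.1],[[0,0,0],[0,0,0],0.3],[[0,0,0],[0,0,0],0.5],[[0,0,0],[0,0,0],0.8],[[0,0,0],[0,0,0],0.9],[[0,0,0],[0,0,0],0.9]])

```text
t: 20.75
eef_pos: [0.6492, -0.2279, 0.1937]
ee_rot: [-3.138, -0.158, 0.0]
ft_force: [0.4, -0.0, 0.9]
width: 0.0874
finger_force: 0.0
```

carry_out(series=[[[0,0,5],[0,0,0],0.9],[[0,0,20],[0,0,0],0.9],[[0,0,40],[0,0,0],0.9],[[0,0,50],[0,0,0],0.9],[[0,0,40],[0,0,0],0.9],[[-40,0,10],[0,0,0],0.9],[[-45,0,0],[0,0,0],0.9],[[-45,0,0],[0,0,0],0.9]])

```text
t: 21.55
eef_pos: [0.5182, -0.2278, 0.36]
ee_rot: [3.136, 0.159, 0.003]
ft_force: [-0.8, 0.5, 0.9]
width: 0.0894
finger_force: 0.0
```

carry_out(series=[[[-45,0,0],[0,0,0],0.9],[[-40,0,0],[0,0,0],0.9],[[-30,0,0],[0,0,0],0.9],[[0,0,0],[0,0,0],0.9],[[0,0,0],[0,0,0],0.9]])

```text
t: 22.05
eef_pos: [0.4041, -0.2279, 0.3599]
ee_rot: [3.136, 0.157, 0.003]
ft_force: [1.0, 0.2, 0.2]
width: 0.0893
finger_force: 0.0
```

```bash
python3 st.py; python3 - <<'E'
from h import *
ims=[]
for n in('scene','top'):
    c,I,D=shot(n);P=cloud(c,D);ims.append(I)
    m=(D>0)&(P[...,2]>.045)&(P[...,2]<.14)&(np.hypot(P[...,0]-.65,P[...,1]+.2285)<.06);q=P[m]
    print(n,m.sum(),'z',np.percentile(q[:,2],[.5,99.5]).round(4),'x',np.percentile(q[:,0],[.5,99.5]).round(4),'y',np.percentile(q[:,1],[.5,99.5]).round(4),'top z std',q[q[:,2]>.115].std(0).round(4),q[q[:,2]>.115].mean(0).round(4))
cv2.imwrite('pics/h.png',np.hstack([cv2.resize(ims[1],(400,300)),cv2.resize(ims[0][90:330,80:400],(400,300))])[:,:,::-1])
E
```

```text
22.05 [ 0.4041 -0.2279  0.3599] [-36.4  -6.4  83.3   0.  102.9  47.8] z [ 0.002 -0.001 -1.   ] y [ 0.1   -0.995  0.001] [1.  0.2 0.2] [-0.03  0.17 -0.01]
scene 799 z [0.0458 0.1236] x [0.6294 0.6865] y [-0.2622 -0.1949] top z std [0.0123 0.0116 0.0018] [ 0.6523 -0.2282  0.1205]
top 448 z [0.0462 0.1276] x [0.6128 0.6741] y [-0.2564 -0.1938] top z std [0.0117 0.0117 0.0029] [ 0.6479 -0.2284  0.1212]
```

View pics/h.png

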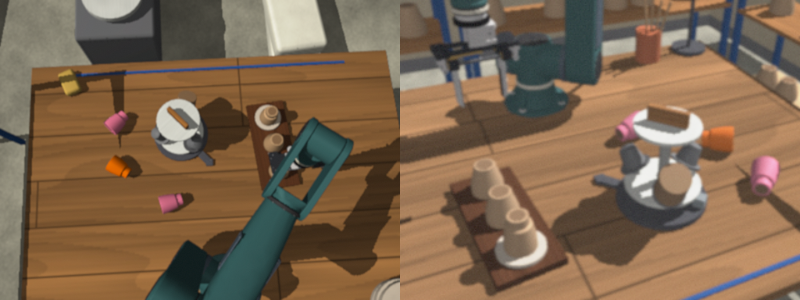

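The cup stands centred and flat on the bat, with its foot top at 0.120 m. The carousel is still over the tongue, and the beaker and row cups are in place.

```bash
python3 -c "
from station import bot;print(bot.finish_job())"
```

```text
the job is handed in; nothing more can be done
None
```

I turned the carousel until the narrow-footed cup sat in the detent over the tongue, set the cup upside down and flat near the centre of the white bat, and handed the job in at about 22 s; the beaker and the other two cups stayed where they were.

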